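Index the parts carousel and lock it with its pin

TASK

Turn the parts carousel by gently pushing the upright pegs near its rim until the round canister comes to the front, at the bracket nearest the robot, and lock it there with the index pin: stand the pin in the bracket's guide hole and ease the carousel round until you feel the pin drop into the notch beside the canister, its head fully down on the bracket. Push gently, never with more than 25 N on the carousel, its bracket or the pin, and leave the paint can, screwdriver and carton where they are. Let go of everything at the end.

Things in the scene. Friction and masses are not known exactly. Their poses are not given: they have to be found in the camera images.
- stand: Fixed steel stand of the carousel. Origin on the bench on the carousel's vertical axis, z up; -x points to the front, where its bracket is. The bracket's guide block (36 mm radially, 44 mm wide, 24 mm high, 8 mm above the platter) overhangs the platter's edge from 132 to 168 mm off the axis, so all pegs pass inside it; its post stands 175 to 189 mm off the axis, 82 mm high.
- hub (a point): On the axis at the platter's top, 50 mm above the bench; stand's axes. The aluminium platter, 320 mm across, 12 mm thick, turns either way and stays where left: about 3 N on a peg turns it. Four stations at 90 degree steps, 70 mm out: three square open bins (50 mm wide, 40 high) and a round canister. Each has an open notch in the rim, 14 mm wide, 140 to 160 mm off the axis, right through.
- peg_ring (a point): On the axis at the height of the tops of the push pegs, 84 mm above the bench; stand's axes. Eight upright steel pegs, 8 mm thick, 34 mm high above the platter, stand on a black sprung ring on it (gives 1 mm per 4 N of push) 118 mm off the axis, at 45 degree steps, the nearest 22.5 degrees either side of each notch. Nothing else stands on the platter further than 100 mm off the axis.
- guide (a point): Mouth centre of the vertical guide hole (12 mm bore, 6 mm chamfer at the mouth) in the bracket: 150 mm off the axis, 82 mm above the bench; stand's axes. A pin put in stands on the platter, its head 10 mm above the block, until a notch comes under it; then it drops those 10 mm and locks the carousel (about 3 mm play each way at the rim), and pushing further meets a firm stop.
- canister_top (a point): Centre of the top of the round steel canister with black lid (58 mm across, 60 mm high above the platter), 70 mm off the axis. Clamped on by hand: its direction from the axis is up to 0.09 rad (13 mm at the rim) off that of its notch, either way, so the notch must be found by feel. Notches and pegs are exact relative to one another, not to the canister.
- pin: Loose dark steel index pin, about 70 g, upright: round shank 10 mm thick and 42 mm long with a 3 mm chamfered foot, and above it a round head 24 mm across and 32 mm high for gripping. Origin at the centre of the foot, z up. It starts standing in the holder, the head's underside on the holder's top.
- holder: Fixed wooden block 60 x 60 x 46 mm with a vertical 13 mm hole, 44 mm deep, that holds the pin at the start. Origin at the centre of its underside; it is left or right of the carousel.
- paint_can: Bystander: plain closed steel can 72 mm across, 85 mm high, on the other side of the carousel from the holder. Origin at the centre of its underside.
- driver: Bystander: screwdriver with black handle lying on the bench beside the carousel, towards its far side, about 200 mm long. Origin under its middle.
- carton: Bystander: cardboard carton 90 x 60 x 45 mm beside the carousel, towards its far side. Origin at the centre of its underside.

How it is judged (in metres and radians):
At the end, for the whole second after the job is handed in: The pin stands in the guide hole, upright within 7 degrees, dropped into the canister's notch with its head down on the bracket (within 2.5 mm), the canister at the front (within 15 mm sideways of the bracket's centre line), all at rest and released (z of pin in the frame of stand below 0.0425 m and horizontal distance between pin and guide below 0.005 m and angle between pin's own z axis and vertical below 0.12 rad and x of canister_top in the frame of stand below -0.05 m and y of canister_top in the frame of stand between -0.015 and 0.015 m and linear speed of pin below 0.01 m/s); the robot touches nothing.
It fails at once if the robot pushes the carousel or its bracket with more than 25 N (contact force between any of the fingers, the arm and stand above 25 N).
It fails at once if the pin is pressed against the carousel or its bracket with more than 25 N (contact force between pin and stand above 25 N).
It fails at once if a bystander is moved by more than 25 mm (distance of any of paint_can, driver, carton from where it was at the start of the episode above 0.025 m).
It also fails if it takes over 72 s, if anything falls off the work surface, if the arm or the gripper's body presses on something with over 40 N, if the wrist force passes 120 N, or if a joint passes its speed limit or range.

ROBOT

A 6-joint arm with a two-finger parallel gripper is mounted at the origin on the work surface. World frame = base frame: x ahead of the robot, y to its left, z up, the work surface at z = 0. Lengths are in m, angles in degrees, forces in N, time in s.
With the tool pointing down it reaches from about 0.4 to 0.825 m from the base axis. Payload 7 kg.
Tool frame: the origin (TCP) lies midway between the tips of the shut fingers; the grasp point (between the pads) lies 19 mm behind it; z points along the fingers, y is the line along which they close (so a half turn about z gives the same grasp; the last joint's range is limited). The gripper opens to 88 mm and grips with 3 to 60 N. Pads are 19 mm wide; open, the fingers measure 130 mm over their backs; the gripper's body (78 mm by 193 mm) begins 47 mm behind the grasp point.
Start: joints at [92.023, 20.546, 0.682, 0, -70.136, -16.507], TCP at [0.169, 0.654, 0.191] pointing down, gripper open.
Joint ranges: [-176.03, 176.03], [-82.01, 121.73], [-58.28, 71.71], [-173.87, 95.51], [-174.79, -0.11], [-173.66, 173.66]. Speed limits (degrees/s): [136.94, 136.94, 172.46, 180, 180, 180].

INTERFACE

Orientations are given as [roll, pitch, yaw] about the fixed x, y, z axes, in that order (R = Rz(yaw) Ry(pitch) Rx(roll)).
In Python, from plant import ctrl gives the robot as it stands. The module is installed in compiled form; this text tells all that it offers.
- The arm moves only by the tool send_rows, never from a script. Its argument "plan" is a list that holds one entry, the list of rows, each a list of 6 numbers: the shift along the tool's x, y, z in shares of 80 cm (1.0 is 80 cm), then the turn, a rotation vector about the tool's x, y, z in a scale on which 1.0 is 60 degrees. A call has 1 to 8 rows; each row is the pose to reach, as a shift and turn from the pose commanded when the call began, along the tool's axes at that moment; what a row does not reach only later rows make up. A row lasts 1/12 s, in which the tool goes at most 41.7 mm and 7.16 degrees, less where a joint would pass 70% of its speed; a pose out of reach is approached as far as the arm can. A shift or turn number past 1, either way, is cut back to 1. A call with a gripper value outside its range is refused whole. "fingers" is the opening, from 0 (shut) to 1 (fully open), set as the call begins (left out, the last holds). The fingers move at their own pace and stop on an object; the grip force is fixed at half the most. Time passes only in rows, so rows that repeat a pose let the fingers close. It gives the time, the measured TCP pose, the force, the opening and the grip force at its end, in the units of the state.
- ctrl.get_obs(): the state, without advancing time (a new reading comes with each control period).
- ctrl.snapshot(name): name is "side" or "top"; returns a dict with "img" (384x512x3 uint8, red, green, blue), "K" (3x3 intrinsics, pixels), "k1" (the pictures are not rectified: a ray, as slopes to the right and down, at radius r is drawn at 1 + k1 r^2 times it, then the intrinsics apply), "pose" (4x4, takes a point from camera to world coordinates). Camera axes: x right, y down, z forward; pixel columns grow to the right and rows downward; lengths in m; the calibration is good to about 2 mm. A picture is of the moment at which its call begins. There is no depth.
- ctrl.close_job(): hands the job in; it is judged then, once.
The state is a dict: "clock": time; "joint_pos": joint angles; "qvel": joint speeds; "tau": joint torques, N m; "tool_pos": TCP position; "orientation": TCP orientation; "force": force on the tool from outside, world axes, zero at the start; "moment": the same for the moment, N m; "opening": finger opening in m; "gripper_force": force on a finger pad.
Only numpy, scipy, OpenCV 4.12 (cv2) and the standard library are available. Lean on these libraries where they do the work, as an engineer would, in place of code of your own. Each camera call takes 0.05 s, during which the arm holds its last target. There are 200 camera calls.

## Working session

There is one attempt and no reset: what is moved stays moved. The work goes in short steps, Python scripts to look and compute and a tool call to move; the robot and the scene stay as the last step left them, time stands still between calls to the robot, and variables do not carry over. Pictures are saved under pics/ and viewed, at most 10 in all, crops included, and the job is handed in when it is done.

Besides the shell and the picture viewer there is one more tool, called after ">>>" as name(argument=value, ...), one argument or row to a line, values as JSON. send_rows: Moves the arm, as the interface text tells. Its arguments: {"type":"object","properties":{"plan":{"type":"array","items":{"type":"array","items":{"type":"array","items":{"type":"number"}}}},"fingers":{"type":"number"}},"required":["plan"]}

```bash
mkdir -p pics
python3 - <<'E'
from plant import ctrl
import cv2,pickle
d={}
for n in("top","side"):
    s=ctrl.snapshot(n);d[n]=s
    print(n,s["K"].tolist(),s["k1"],s["pose"].round(4).tolist())
    im=cv2.resize(s["img"],(800,600),interpolation=cv2.INTER_CUBIC)
    cv2.imwrite(f"pics/{n}0.png",im[:,:,::-1])
pickle.dump(d,open("d0.pkl","wb"))
print(ctrl.get_obs())
E
```

```text
top [[420.5395805051169, 0.0, 258.5308045670728], [0.0, 420.5395805051169, 184.75805363345748], [0.0, 0.0, 1.0]] -0.15168306866302206 [[0.0169, -0.9934, 0.1134, 0.472], [-0.9999, -0.017, 0.0008, 0.0131], [0.0011, -0.1134, -0.9935, 1.0772], [0.0, 0.0, 0.0, 1.0]]
side [[356.5904921864125, 0.0, 261.5408260306158], [0.0, 356.5904921864125, 187.5997127986273], [0.0, 0.0, 1.0]] -0.08319099951925807 [[-0.7137, -0.3325, 0.6164, 0.1062], [-0.7003, 0.3574, -0.618, 0.4531], [-0.0148, -0.8727, -0.4879, 0.4881], [0.0, 0.0, 0.0, 1.0]]
{'clock': 0.1, 'joint_pos': array([ 9.20224026e+01,  2.05884216e+01,  6.38717210e-01, -1.73378664e-02,
       -7.01351895e+01, -1.65088480e+01]), 'qvel': array([ 0.01948939, -0.07987848,  0.00443134,  0.07802526,  0.07747569,
       -0.02721803]), 'tau': array([-9.91675188e-04, -5.84158945e+01,  2.93745804e+01,  7.01538876e+00,
        1.01248483e-02, -5.96942732e-05]), 'tool_pos': array([0.16874071, 0.65306441, 0.19060303]), 'orientation': array([ 1.79913974e+02, -8.49836870e-03, -1.44923426e+01]), 'force': array([-0.28964767, -0.18253058, -0.07717856]), 'moment': array([0.05186989, 0.07177372, 0.03735   ]), 'gripper_force': 0.0, 'opening': 0.08771080497923106}
```

View pics/top0.png

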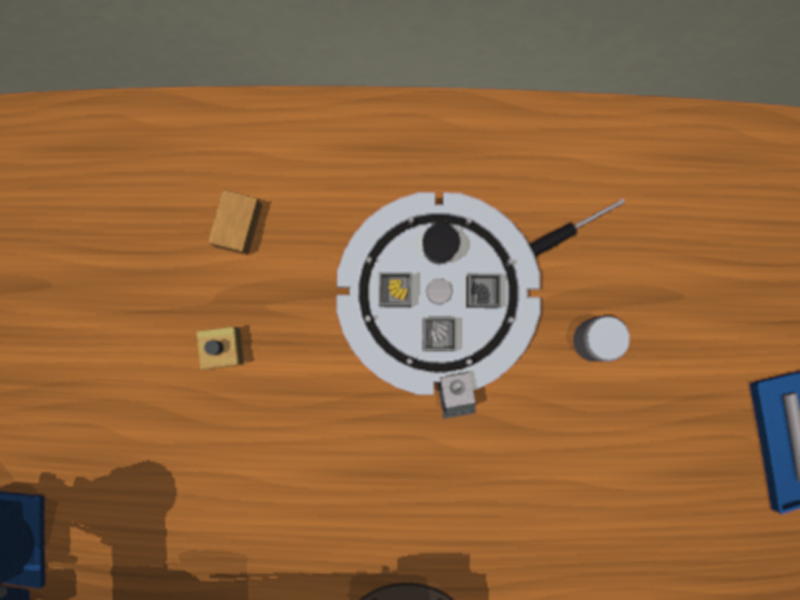

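View pics/side0.png

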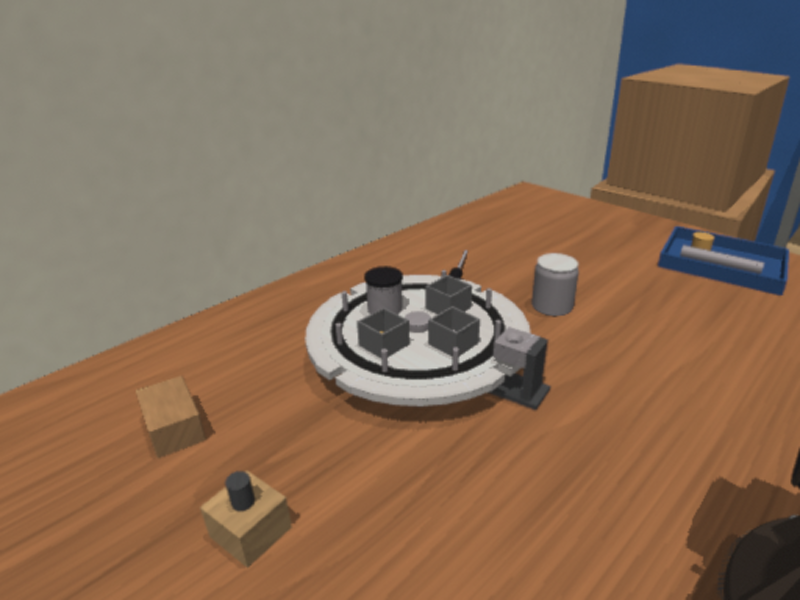

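The top view shows the hub at (439,292), the guide hole at (457,386), the canister at the back at (441,242) and the pin in its holder at (214,347). The side view agrees. I'll enlarge crops to read these more closely.

```bash
cat > h.py <<'E'
import numpy as np,cv2,pickle
def ray(s,u,v):
    K=s["K"];p=np.array([(u-K[0,2])/K[0,0],(v-K[1,2])/K[1,1]])
    q=p.copy()
    for _ in range(20): q=p/(1+s["k1"]*(q@q))
    T=s["pose"];return T[:3,3],T[:3,:3]@np.array([q[0],q[1],1])
def hit(s,u,v,z):
    o,d=ray(s,u,v);return (o+d*(z-o[2])/d[2])[:2]
def crop(s,x,y,w,h,k,name):
    cv2.imwrite(name,cv2.resize(s["img"][y:y+h,x:x+w],None,fx=k,fy=k,interpolation=cv2.INTER_CUBIC)[:,:,::-1])
E
python3 - <<'E'
from h import *
d=pickle.load(open("d0.pkl","rb"));s=d["top"]
crop(s,210,118,150,150,4,"pics/c1.png")
crop(s,120,195,50,50,8,"pics/c2.png")
E
```

```text
(no output)
```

View pics/c1.png

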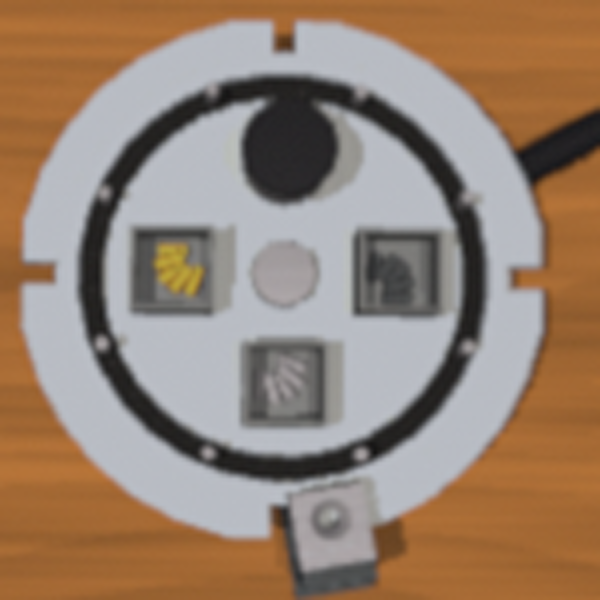

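View pics/c2.png

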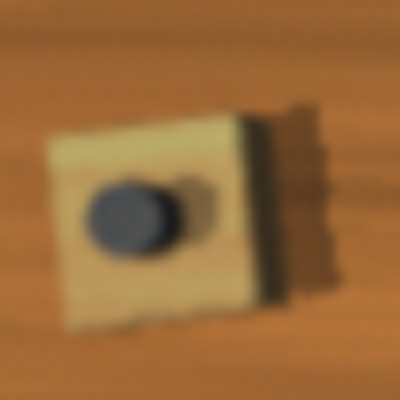

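Read from the crops (c1 pixels):
- **Peg tops:** (212,93), (361,93), (472,198), (469,346), (361,454), (208,453), (102,343), (105,192)
- **Guide mouth:** (331,518)
- **Lid:** (290,148)
- **Rim notches:** (284,37), (39,272), (526,278), (280,520)
- **Pin head top:** (127,218) in c2

Run:
```python
from h import *
d=pickle.load(open("d0.pkl","rb"));s=d["top"]
C=lambda x,y,z:hit(s,210+(x+.5)/4-.5,118+(y+.5)/4-.5,z)
pegs=np.array([C(x,y,.084) for x,y in[(212,93),(361,93),(472,198),(469,346),(361,454),(208,453),(102,343),(105,192)]])
c,r=cv2.minEnclosingCircle(pegs.astype(np.float32));c=np.array(c)
A=np.c_[2*pegs,np.ones(8)];x=np.linalg.lstsq(A,(pegs**2).sum(1),rcond=None)[0];c=x[:2];print("axis",c,"r",np.sqrt(x[2]+c@c))
ang=lambda p:np.degrees(np.arctan2(*(p-c)[::-1]))
print("pegs ang",[round(ang(p),1) for p in pegs])
g=C(331,518,.082);print("guide",g,np.linalg.norm(g-c),ang(g))
l=C(290,148,.11);print("can",l,np.linalg.norm(l-c),ang(l))
for q in[(284,37),(39,272),(526,278),(280,520)]:
  p=C(*q,.05);print("notch",p,np.linalg.norm(p-c),ang(p))
print("hub",C(285,272,.054))
p=hit(s,120+127.5/8-.5,195+218.5/8-.5,.078);print("pin top",p)
ss=d["side"];print("pin side",hit(ss,239.5/1.5625-.5,477.5/1.5625-.5,.078))
print("guide side",hit(ss,515.5/1.5625-.5,336.5/1.5625-.5,.082))
for q in[(48,138),(238,115),(258,305),(68,328)]: print("holder",hit(s,120+(q[0]+.5)/8-.5,195+(q[1]+.5)/8-.5,.046))
```

```text
axis [ 0.58508695 -0.04053355] r 0.11765739634511295
pegs ang [np.float64(23.5), np.float64(-21.8), np.float64(-67.6), np.float64(-111.7), np.float64(-157.5), np.float64(157.4), np.float64(112.4), np.float64(67.5)]
guide [ 0.43928246 -0.06818015] 0.14840244355065313 -169.2633690185349
can [ 0.65418388 -0.04002662] 0.06909878547165935 0.42034783165236034
notch [ 0.7361582 -0.0389388] 0.1510796606985934 0.6048076435115788
notch [0.58543154 0.11025745] 0.15079140034686359 89.86906782305394
notch [ 0.58682032 -0.1902915 ] 0.14976797948545698 -89.33686182307247
notch [ 0.43659068 -0.03982287] 0.14849797735122464 179.72579351712795
hub [ 0.58756393 -0.04080976]
pin top [0.49143006 0.30797742]
pin side [0.4900869  0.30468769]
guide side [ 0.43716272 -0.07433311]
holder [0.51625157 0.34377492]
holder [0.52475834 0.28355672]
holder [0.46630106 0.27494712]
holder [0.4575708  0.33481395]
```

```bash
cat >> h.py <<'E'
from scipy.spatial.transform import Rotation as Ro
def go(o,x,y,z,yaw):
    R=Ro.from_euler("xyz",o["orientation"],degrees=True);T=Ro.from_euler("xyz",[180,0,yaw],degrees=True)
    return (R.inv().apply(np.array([x,y,z])-o["tool_pos"])*100).round(2).tolist()+(R.inv()*T).as_rotvec(degrees=True).round(2).tolist()
E
cat > g.py <<'E'
import sys
from h import *
from plant import ctrl
o=ctrl.get_obs();print(go(o,*map(float,sys.argv[1:5])));print({k:np.round(o[k],4) for k in("clock","tool_pos","orientation","force","opening","joint_pos")})
E
python3 g.py .678 .032 .20 38
```

```text
[64.85, 47.39, -0.86, 0.08, 0.03, -52.49]
{'clock': np.float64(0.1), 'tool_pos': array([0.1687, 0.6531, 0.1906]), 'orientation': array([ 1.79914e+02, -8.50000e-03, -1.44923e+01]), 'force': array([-0.2896, -0.1825, -0.0772]), 'opening': np.float64(0.0877), 'joint_pos': array([ 9.20224e+01,  2.05884e+01,  6.38700e-01, -1.73000e-02,
       -7.01352e+01, -1.65088e+01])}
```

Careful with the scale: shifts go in shares of 80 cm and turns go in shares of 60 degrees. That gives: 64.8 cm / 80 = 0.81, 47.4 cm / 80 = 0.5925, -52.5 degrees / 60 = -0.875.

>>> send_rows(
  plan=[
    [[0.81, 0.5925, -0.0113, 0, 0, -0.875], [0.81, 0.5925, -0.0113, 0, 0, -0.875], [0.81, 0.5925, -0.0113, 0, 0, -0.875], [0.81, 0.5925, -0.0113, 0, 0, -0.875], [0.81, 0.5925, -0.0113, 0, 0, -0.875], [0.81, 0.5925, -0.0113, 0, 0, -0.875], [0.81, 0.5925, -0.0113, 0, 0, -0.875], [0.81, 0.5925, -0.0113, 0, 0, -0.875]],
  ],
  fingers=0,
)

```text
clock: 0.77
tool_pos: [0.3792, 0.396, 0.1951]
orientation: [-180.0, 0.0, 38.4]
force: [1.0, 0.9, 0.3]
opening: 0.0399
gripper_force: 0.0
```

```bash
python3 g.py .678 .032 .20 38
```

```text
[0.78, 47.08, -0.49, -0.0, 0.01, 0.43]
{'clock': np.float64(0.7667), 'tool_pos': array([0.3792, 0.396 , 0.1951]), 'orientation': array([-1.799981e+02,  1.080000e-02,  3.843370e+01]), 'force': array([0.9872, 0.9226, 0.331 ]), 'opening': np.float64(0.0399), 'joint_pos': array([ 6.67126e+01,  8.49080e+00, -1.51022e+01, -7.40000e-03,
       -6.64156e+01,  6.17241e+01])}
```

Scaled: 47.1 cm / 80 = 0.5888, 0.8 cm / 80 = 0.01, 0.4 degrees / 60 = 0.0067.

>>> send_rows(
  plan=[
    [[0.01, 0.5888, -0.0063, 0, 0, 0.0067], [0.01, 0.5888, -0.0063, 0, 0, 0.0067], [0.01, 0.5888, -0.0063, 0, 0, 0.0067], [0.01, 0.5888, -0.0063, 0, 0, 0.0067], [0.01, 0.5888, -0.0063, 0, 0, 0.0067], [0.01, 0.5888, -0.0063, 0, 0, 0.0067], [0.01, 0.5888, -0.0063, 0, 0, 0.0067], [0.01, 0.5888, -0.0063, 0, 0, 0.0067]],
  ],
)

```text
clock: 1.43
tool_pos: [0.589, 0.1367, 0.1986]
orientation: [-180.0, 0.0, 37.6]
force: [0.4, 1.8, 0.0]
opening: 0.0002
gripper_force: 0.0
```

```bash
python3 g.py .678 .032 .13 38
```

```text
[0.66, 13.73, 6.85, -0.01, 0.02, -0.38]
{'clock': np.float64(1.4333), 'tool_pos': array([0.589 , 0.1367, 0.1986]), 'orientation': array([-1.799881e+02,  1.530000e-02,  3.762170e+01]), 'force': array([0.3925, 1.7544, 0.0264]), 'opening': np.float64(0.0002), 'joint_pos': array([ 3.15567e+01,  1.37378e+01, -7.96780e+00, -1.10000e-02,
       -6.83108e+01,  9.60691e+01])}
```

Scaled: 13.7 cm / 80 = 0.1713, 13.6 cm / 80 = 0.17, -0.4 degrees / 60 = -0.0067.

>>> send_rows(
  plan=[
    [[0.0088, 0.1713, 0.0375, 0, 0, -0.0067], [0.0088, 0.1713, 0.0375, 0, 0, -0.0067], [0.0088, 0.1713, 0.0375, 0, 0, -0.0067], [0.0088, 0.1713, 0.0375, 0, 0, -0.0067], [0.0088, 0.1713, 0.1, 0, 0, -0.0067], [0.0088, 0.1713, 0.1375, 0, 0, -0.0067], [0.0088, 0.1713, 0.17, 0, 0, -0.0067], [0.0088, 0.1713, 0.17, 0, 0, -0.0067]],
  ],
)

```text
clock: 2.1
tool_pos: [0.6727, 0.0332, 0.0556]
orientation: [-179.7, 0.6, 37.9]
force: [-0.4, -1.4, -0.5]
opening: 0.0005
gripper_force: 0.0
```

Run:
```python
from h import *
from plant import ctrl
o=ctrl.get_obs();print(o["tool_pos"],o["orientation"],o["force"],o["joint_pos"])
s=ctrl.snapshot("side");crop(s,180,150,190,130,4,"pics/s1.png")
```

```text
[0.6726598  0.03323352 0.05555505] [-179.69953285    0.57279785   37.91927041] [-0.38971712 -1.44857321 -0.53962243] [ 19.30943675  26.81976422  -8.29612264  -0.12369559 -55.52290676
 108.67892137]
```

View pics/s1.png

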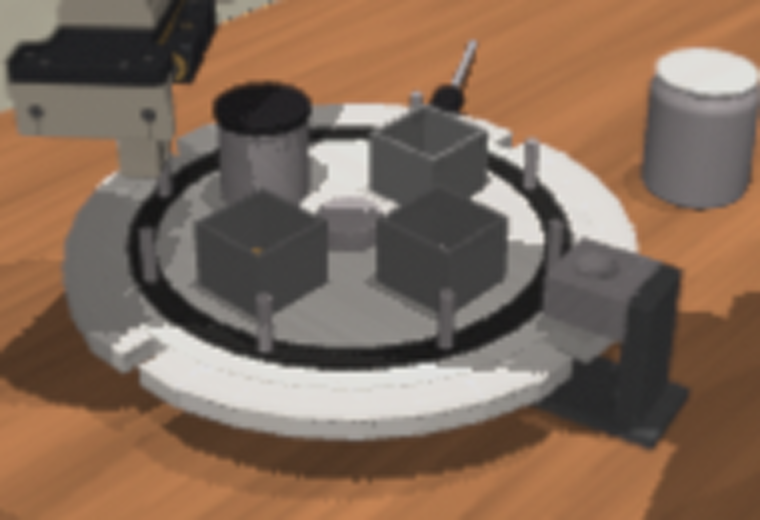

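The side crop shows the shut fingers at (150,150), just behind the peg at (164,170) and clear of the canister. I'll let the arm settle, then push.

>>> send_rows(
  plan=[
    [[0, 0, 0, 0, 0, 0], [0, 0, 0, 0, 0, 0]],
  ],
)

```text
clock: 2.32
tool_pos: [0.6791, 0.0349, 0.0653]
orientation: [179.9, -0.2, 38.1]
force: [-0.1, -0.6, 0.4]
opening: 0.0005
gripper_force: 0.0
```

Scaled: 2.05 cm / 80 = 0.0256, 1.5 cm / 80 = 0.0188, 10 degrees / 60 = 0.1667.

>>> send_rows(
  plan=[
    [[-0.0003, 0.0063, 0, 0, 0, 0.0417], [-0.0006, 0.0128, 0, 0, 0, 0.0833], [-0.0013, 0.0188, 0, 0, 0, 0.125], [-0.0023, 0.0256, 0, 0, 0, 0.1667]],
  ],
)

```text
clock: 2.65
tool_pos: [0.6903, 0.0177, 0.0659]
orientation: [179.9, -0.2, 27.9]
force: [0.3, 0.2, 0.5]
opening: 0.0003
gripper_force: 0.0
```

```bash
cat > p.py <<'E'
from h import *
from plant import ctrl
o=ctrl.get_obs();c=np.array([.5855,-.0405]);v=o["tool_pos"][:2]-c
print("r",np.hypot(*v),"ang",np.degrees(np.arctan2(v[1],v[0])),"z",o["tool_pos"][2],"rpy",o["orientation"],"F",o["force"],"t",o["clock"])
E
python3 p.py
```

```text
r 0.11990144790356654 ang 29.032256279106615 z 0.06586616759151978 rpy [179.93182498  -0.2481236   27.93817497] F [0.25598781 0.1793315  0.54505811] t 2.65
```

Scaled: 3.54 cm / 80 = 0.0443, 3.05 cm / 80 = 0.0381, 17.5 degrees / 60 = 0.2917.

>>> send_rows(
  plan=[
    [[-0.0008, 0.005, 0.0025, 0, 0, 0.0333], [-0.0018, 0.01, 0.005, 0, 0, 0.0667], [-0.0028, 0.015, 0.005, 0, 0, 0.1], [-0.0039, 0.0204, 0.005, 0, 0, 0.1333], [-0.0048, 0.0256, 0.005, 0, 0, 0.1667], [-0.006, 0.0319, 0.005, 0, 0, 0.2083], [-0.0075, 0.0381, 0.005, 0, 0, 0.25], [-0.0093, 0.0443, 0.005, 0, 0, 0.2917]],
  ],
)

```text
clock: 3.32
tool_pos: [0.7004, -0.0173, 0.0619]
orientation: [180.0, -0.3, 10.4]
force: [-1.2, 0.0, -0.7]
opening: 0.0005
gripper_force: 0.0
```

```bash
python3 p.py
```

```text
r 0.11727295957615692 ang 11.432498299391542 z 0.06189010612245853 rpy [179.99536859  -0.25757104  10.43108576] F [-1.18785801  0.03890238 -0.68912386] t 3.3167
```

Scaled: 4.04 cm / 80 = 0.0505, 3.55 cm / 80 = 0.0444, 20 degrees / 60 = 0.3333.

>>> send_rows(
  plan=[
    [[-0.0001, 0.0064, 0, 0, 0, 0.0417], [-0.0005, 0.0129, 0, 0, 0, 0.0833], [-0.0013, 0.0193, 0, 0, 0, 0.125], [-0.0023, 0.0256, 0, 0, 0, 0.1667], [-0.0035, 0.0319, 0, 0, 0, 0.2083], [-0.005, 0.0381, 0, 0, 0, 0.25], [-0.0069, 0.0444, 0, 0, 0, 0.2917], [-0.0089, 0.0505, 0, 0, 0, 0.3333]],
  ],
)

```text
clock: 3.98
tool_pos: [0.7008, -0.0584, 0.0619]
orientation: [-179.9, -0.2, -9.6]
force: [-0.1, 0.3, 0.3]
opening: 0.0005
gripper_force: 0.0
```

```bash
python3 p.py
python3 - <<'E'
from h import *
from plant import ctrl
s=ctrl.snapshot("top");crop(s,210,118,150,150,4,"pics/c3.png")
E
```

```text
r 0.1166346813013065 ang -8.836430320090539 z 0.061872709424077334 rpy [-179.92938798   -0.244842     -9.5742692 ] F [-0.13162319  0.33438234  0.25791761] t 3.9833
```

View pics/c3.png

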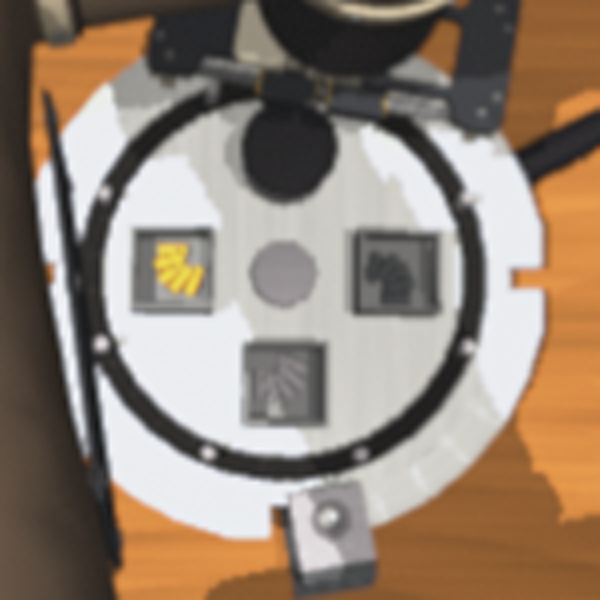

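The platter hasn't turned: the pegs are still at (212,93) and (472,198), so the tool passed the peg without touching it. I'll project the TCP and pegs into a fresh side picture to see why.

```bash
cat >> h.py <<'E'
def proj(s,P):
    T=s["pose"];q=T[:3,:3].T@(np.array(P)-T[:3,3]);q=q[:2]/q[2];q=q*(1+s["k1"]*(q@q));return s["K"][0,0]*q+s["K"][:2,2]
E
python3 - <<'E'
from h import *
from plant import ctrl
s=ctrl.snapshot("side");o=ctrl.get_obs()
print("then tcp",(proj(s,[.6727,.0332,.0556])-[180,150])*4+1.5)
im=s["img"][140:240,200:350]
cv2.imwrite("pics/s2.png",cv2.resize(im,None,fx=5,fy=5,interpolation=cv2.INTER_CUBIC)[:,:,::-1])
f=lambda P:(proj(s,P)-[200,140])*5+2
print("tcp",f(o["tool_pos"]))
c=np.array([.5855,-.0405])
for a in(22.8,-22.2,-67.2,67.8):
  p=c+.118*np.array([np.cos(np.radians(a)),np.sin(np.radians(a))]);print(a,p,f([*p,.05]),f([*p,.084]))
E
```

```text
then tcp [147.10220861 219.67097093]
tcp [190.89596846 223.33269213]
22.8 [0.69427985 0.00522684] [101.66344636 295.78210553] [ 96.45993038 233.71639168]
-22.2 [ 0.69475273 -0.08508521] [237.63295361 228.79787676] [235.29745398 169.33417861]
-67.2 [ 0.63122684 -0.14927985] [414.60564821 225.24215771] [415.5337414  165.75666949]
67.8 [0.63008521 0.06875273] [ 83.73506513 402.64775504] [ 77.51641889 336.55820507]
```

View pics/s2.png

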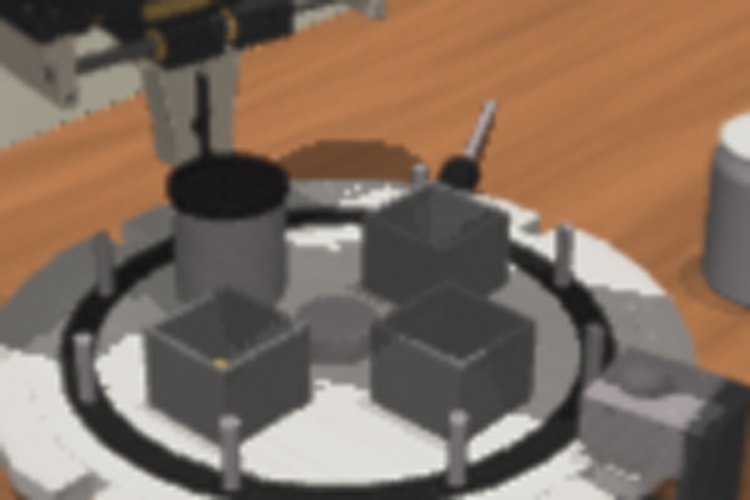

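Run:
```python
import cv2
a=cv2.imread("pics/s1.png");g=cv2.cvtColor(a,cv2.COLOR_BGR2GRAY);h=cv2.cvtColor(a,cv2.COLOR_BGR2HSV)
for y in range(126,250,6): print(y,[(int(g[y,x]),int(h[y,x,1])) for x in range(96,200,8)])
```

```text
126 [(121, 36), (121, 38), (121, 36), (121, 38), (122, 38), (121, 38), (119, 37), (112, 37), (121, 38), (120, 35), (117, 120), (129, 145), (126, 138)]
132 [(121, 36), (121, 34), (121, 36), (121, 36), (121, 38), (121, 38), (122, 38), (113, 37), (121, 38), (121, 34), (117, 125), (129, 129), (133, 65)]
138 [(119, 101), (119, 95), (121, 89), (118, 39), (116, 38), (116, 38), (116, 40), (112, 37), (114, 38), (115, 38), (125, 108), (132, 26), (135, 15)]
144 [(127, 144), (128, 144), (127, 143), (123, 49), (117, 39), (116, 38), (116, 41), (118, 37), (83, 35), (97, 64), (123, 98), (117, 11), (130, 14)]
150 [(126, 145), (126, 144), (124, 146), (118, 62), (117, 37), (117, 39), (116, 39), (119, 39), (76, 38), (97, 63), (124, 105), (111, 11), (118, 13)]
156 [(125, 144), (123, 143), (123, 146), (118, 72), (118, 39), (118, 39), (117, 39), (117, 37), (81, 36), (97, 28), (114, 60), (108, 14), (108, 12)]
162 [(122, 144), (125, 144), (127, 147), (122, 77), (120, 38), (119, 37), (118, 39), (119, 40), (88, 36), (85, 15), (106, 9), (99, 15), (57, 13)]
168 [(126, 145), (128, 145), (129, 144), (128, 76), (11
[... 1245 characters left out ...]
, 12), (105, 12), (105, 12), (107, 12), (96, 10), (32, 15), (26, 0), (23, 32), (66, 11), (108, 12), (107, 12), (124, 14), (122, 14)]
228 [(105, 14), (105, 14), (105, 12), (106, 12), (81, 12), (31, 8), (60, 8), (50, 10), (85, 12), (107, 12), (126, 14), (134, 13), (120, 15)]
234 [(104, 12), (105, 12), (106, 12), (106, 12), (74, 14), (29, 17), (89, 8), (68, 11), (94, 13), (119, 13), (132, 13), (140, 13), (121, 12)]
240 [(105, 12), (105, 14), (106, 14), (107, 12), (63, 12), (28, 18), (89, 8), (72, 10), (101, 15), (106, 14), (106, 14), (136, 13), (126, 12)]
246 [(105, 14), (106, 14), (106, 12), (107, 14), (53, 14), (26, 9), (88, 8), (85, 12), (105, 12), (105, 12), (122, 14), (136, 13), (128, 14)]
```

Run:
```python
from h import *
d=pickle.load(open("d0.pkl","rb"));s=d["side"];t=d["top"]
for z in(.056,.07,.084,.09):
  print(z,"s1 tip",hit(s,180+143/4-.5,150+177/4-.5,z),"s2 tip",hit(s,200+195/5-.5,140+163/5-.5,z))
for z in(.12,.14,.16): print(z,hit(t,210+322/4,118+90/4,z))
T=[.7008,-.0584]
for z in(.06,.085,.13,.16,.2):print(z,(proj(t,[*T,z])-[210,118])*4)
```

```text
0.056 s1 tip [0.71278745 0.00400185] s2 tip [ 0.75767378 -0.11299748]
0.07 s1 tip [0.69313303 0.01855177] s2 tip [ 0.73656503 -0.09465678]
0.084 s1 tip [0.6734786  0.03310168] s2 tip [ 0.71545629 -0.07631609]
0.09 s1 tip [0.66505527 0.03933736] s2 tip [ 0.70640968 -0.06845579]
0.12 [ 0.68605376 -0.05866581]
0.14 [ 0.68158055 -0.05716576]
0.16 [ 0.67710734 -0.05566571]
0.06 [314.31088849  87.75146974]
0.085 [317.28140402  78.68875002]
0.13 [323.00555672  61.21967213]
0.16 [327.11880047  48.66245787]
0.2 [333.01840799  30.64532573]
```

The fingers show up right above the reported xy, but 28 mm higher than the reported z: at z = 0.084 the side ray hits exactly the reported xy. So the tips passed just over the peg. From here I'll treat tip height as reported z + 28 mm and confirm it by touch. I'm going back behind the peg to push lower.

Scaled: -8.6 cm / 80 = -0.1075, -5.9 cm / 80 = -0.0738, -47 degrees / 60 = -0.7833.

>>> send_rows(
  plan=[
    [[-0.0025, -0.015, -0.0375, 0, 0, -0.1], [-0.0063, -0.03, -0.05, 0, 0, -0.2], [-0.01, -0.0463, -0.05, 0, 0, -0.3], [-0.015, -0.06, -0.05, 0, 0, -0.4], [-0.02, -0.0738, -0.05, 0, 0, -0.5], [-0.0288, -0.0863, -0.05, 0, 0, -0.6], [-0.0375, -0.0988, -0.025, 0, 0, -0.7], [-0.045, -0.1075, 0, 0, 0, -0.7833]],
  ],
)

```text
clock: 4.75
tool_pos: [0.6797, 0.0341, 0.0617]
orientation: [179.9, -0.3, 38.0]
force: [-1.0, 0.6, -0.2]
opening: 0.0001
gripper_force: 0.0
```

Scaled: 1.5 cm / 80 = 0.0188, 1.1 cm / 80 = 0.0138.

>>> send_rows(
  plan=[
    [[0, 0, 0.0038, 0, 0, 0], [0, 0, 0.0088, 0, 0, 0], [0, 0, 0.0138, 0, 0, 0], [0, 0, 0.0188, 0, 0, 0], [0, 0, 0.0188, 0, 0, 0], [0, 0, 0.0188, 0, 0, 0]],
  ],
)

```text
clock: 5.25
tool_pos: [0.6782, 0.0317, 0.0441]
orientation: [180.0, -0.0, 37.4]
force: [1.0, -0.1, 0.4]
opening: 0.0004
gripper_force: 0.0
```

```bash
python3 p.py
```

```text
r 0.11749942419186447 ang 37.93307182430806 z 0.044095465217418785 rpy [ 1.79985548e+02 -2.32792863e-02  3.74488797e+01] F [ 1.00437893 -0.12188989  0.35518399] t 5.25
```

The reported z is 0.044, below the platter top, with no contact, so the offset is confirmed. I'll go down 8 mm more and push.

Scaled: 2.5 cm / 80 = 0.0313, -0.05 cm / 80 = -0.0006, 12.5 degrees / 60 = 0.2083.

>>> send_rows(
  plan=[
    [[0, 0.0013, 0.005, 0, 0, 0], [0, 0.0025, 0.01, 0, 0, 0.0167], [-0.0003, 0.0063, 0.01, 0, 0, 0.0417], [-0.0006, 0.0113, 0.01, 0, 0, 0.075], [-0.0011, 0.0163, 0.01, 0, 0, 0.1083], [-0.0016, 0.0213, 0.01, 0, 0, 0.1417], [-0.0023, 0.0263, 0.01, 0, 0, 0.175], [-0.0033, 0.0313, 0.01, 0, 0, 0.2083]],
  ],
)

```text
clock: 5.92
tool_pos: [0.6907, 0.0108, 0.0354]
orientation: [-180.0, 0.0, 24.8]
force: [-1.1, 2.5, 0.5]
opening: 0.0002
gripper_force: 1.4
```

```bash
python3 p.py
```

```text
r 0.11707681377644572 ang 25.999943364545334 z 0.03540250555881259 rpy [-1.79958740e+02  3.28531318e-02  2.48140261e+01] F [-1.11894665  2.48028362  0.46580561] t 5.9167
```

Scaled: 4.04 cm / 80 = 0.0505, 3.55 cm / 80 = 0.0444, 2.5 degrees / 60 = 0.0417.

>>> send_rows(
  plan=[
    [[-0.0001, 0.0064, 0, 0, 0, 0.0417], [-0.0005, 0.0129, 0, 0, 0, 0.0833], [-0.0013, 0.0193, 0, 0, 0, 0.125], [-0.0023, 0.0256, 0, 0, 0, 0.1667], [-0.0035, 0.0319, 0, 0, 0, 0.2083], [-0.005, 0.0381, 0, 0, 0, 0.25], [-0.0069, 0.0444, 0, 0, 0, 0.2917], [-0.0089, 0.0505, 0, 0, 0, 0.3333]],
  ],
)

```text
clock: 6.58
tool_pos: [0.7018, -0.0287, 0.0355]
orientation: [-180.0, -0.0, 4.8]
force: [-0.6, 4.1, -0.4]
opening: 0.0003
gripper_force: 1.4
```

Scaled: 4.04 cm / 80 = 0.0505, 3.55 cm / 80 = 0.0444, 20 degrees / 60 = 0.3333.

>>> send_rows(
  plan=[
    [[-0.0001, 0.0064, 0, 0, 0, 0.0417], [-0.0005, 0.0129, 0, 0, 0, 0.0833], [-0.0013, 0.0193, 0, 0, 0, 0.125], [-0.0023, 0.0256, 0, 0, 0, 0.1667], [-0.0035, 0.0319, 0, 0, 0, 0.2083], [-0.005, 0.0381, 0, 0, 0, 0.25], [-0.0069, 0.0444, 0, 0, 0, 0.2917], [-0.0089, 0.0505, 0, 0, 0, 0.3333]],
  ],
)

```text
clock: 7.25
tool_pos: [0.6985, -0.0696, 0.0355]
orientation: [-180.0, -0.0, -15.2]
force: [1.1, 2.9, -0.7]
opening: 0.0007
gripper_force: 1.4
```

Scaled: 4.04 cm / 80 = 0.0505, 3.55 cm / 80 = 0.0444, 20 degrees / 60 = 0.3333.

>>> send_rows(
  plan=[
    [[-0.0001, 0.0064, 0, 0, 0, 0.0417], [-0.0005, 0.0129, 0, 0, 0, 0.0833], [-0.0013, 0.0193, 0, 0, 0, 0.125], [-0.0023, 0.0256, 0, 0, 0, 0.1667], [-0.0035, 0.0319, 0, 0, 0, 0.2083], [-0.005, 0.0381, 0, 0, 0, 0.25], [-0.0069, 0.0444, 0, 0, 0, 0.2917], [-0.0089, 0.0505, 0, 0, 0, 0.3333]],
  ],
)

```text
clock: 7.92
tool_pos: [0.6813, -0.1068, 0.0355]
orientation: [-179.9, -0.0, -35.2]
force: [1.4, 2.8, -1.5]
opening: 0.0008
gripper_force: 1.4
```

```bash
python3 p.py
python3 - <<'E'
from h import *
from plant import ctrl
s=ctrl.snapshot("top");crop(s,210,118,150,150,4,"pics/c4.png")
E
```

```text
r 0.11644273617389513 ang -34.682248756238025 z 0.03553216334221294 rpy [-1.79942803e+02 -1.96706418e-02 -3.52048508e+01] F [ 1.43528649  2.82007614 -1.54551988] t 7.9167
```

View pics/c4.png

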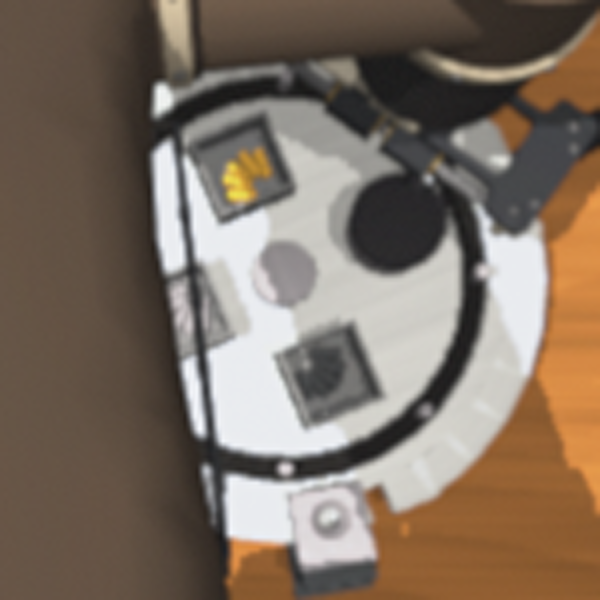

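The carousel is turning: lid at (398,222), pegs at (485,271), (426,410), (286,467) and (286,78).

Run:
```python
from h import *
d=pickle.load(open("d0.pkl","rb"));s=d["top"]
C=lambda x,y,z:hit(s,210+(x+.5)/4-.5,118+(y+.5)/4-.5,z)
c=np.array([.5855,-.0405]);ang=lambda p:np.degrees(np.arctan2(*(p-c)[::-1]))
for q in[(485,271),(426,410),(286,467),(286,78)]:print(ang(C(*q,.084)))
l=C(398,222,.11);print("can",ang(l),np.linalg.norm(l-c))
```

```text
-89.36641833244435
-134.59673971272085
-179.66246745040482
0.9087275222524479
can -67.43351631157043 0.06810853925648899
```

Scaled: 4.04 cm / 80 = 0.0505, 3.55 cm / 80 = 0.0444, 20 degrees / 60 = 0.3333.

>>> send_rows(
  plan=[
    [[-0.0001, 0.0064, 0, 0, 0, 0.0417], [-0.0005, 0.0129, 0, 0, 0, 0.0833], [-0.0013, 0.0193, 0, 0, 0, 0.125], [-0.0023, 0.0256, 0, 0, 0, 0.1667], [-0.0035, 0.0319, 0, 0, 0, 0.2083], [-0.005, 0.0381, 0, 0, 0, 0.25], [-0.0069, 0.0444, 0, 0, 0, 0.2917], [-0.0089, 0.0505, 0, 0, 0, 0.3333]],
  ],
)

```text
clock: 8.63
tool_pos: [0.6524, -0.1357, 0.0356]
orientation: [-179.9, -0.0, -55.1]
force: [1.6, 3.7, -1.5]
opening: 0.0007
gripper_force: 1.5
```

Scaled: 4.04 cm / 80 = 0.0505, 3.55 cm / 80 = 0.0444, 20 degrees / 60 = 0.3333.

>>> send_rows(
  plan=[
    [[0.0001, 0.0064, 0, 0, 0, 0.0417], [-0.0003, 0.0129, 0, 0, 0, 0.0833], [-0.0009, 0.0193, 0, 0, 0, 0.125], [-0.0019, 0.0256, 0, 0, 0, 0.1667], [-0.003, 0.0319, 0, 0, 0, 0.2083], [-0.0045, 0.0381, 0, 0, 0, 0.25], [-0.0063, 0.0444, 0, 0, 0, 0.2917], [-0.0083, 0.0505, 0, 0, 0, 0.3333]],
  ],
)

```text
clock: 9.3
tool_pos: [0.6158, -0.1534, 0.0358]
orientation: [-179.9, 0.0, -75.1]
force: [2.7, 2.6, -1.5]
opening: 0.0003
gripper_force: 1.5
```

Scaled: 4.04 cm / 80 = 0.0505, 3.55 cm / 80 = 0.0444, 20 degrees / 60 = 0.3333.

>>> send_rows(
  plan=[
    [[0.0001, 0.0064, 0, 0, 0, 0.0417], [-0.0003, 0.0129, 0, 0, 0, 0.0833], [-0.0009, 0.0193, 0, 0, 0, 0.125], [-0.0019, 0.0256, 0, 0, 0, 0.1667], [-0.003, 0.0319, 0, 0, 0, 0.2083], [-0.0045, 0.0381, 0, 0, 0, 0.25], [-0.0063, 0.0444, 0, 0, 0, 0.2917], [-0.0083, 0.0505, 0, 0, 0, 0.3333]],
  ],
)

```text
clock: 9.97
tool_pos: [0.5756, -0.1576, 0.0361]
orientation: [-179.9, 0.0, -95.1]
force: [3.5, 2.0, -1.5]
opening: 0.0
gripper_force: 1.5
```

```bash
python3 p.py
```

```text
r 0.11751091258746453 ang -94.8444953581875 z 0.03609613324960945 rpy [-1.79850822e+02  2.41052960e-02 -9.51103094e+01] F [ 3.53811217  1.96529591 -1.53888896] t 9.9667
```

Scaled: 4.04 cm / 80 = 0.0505, 3.55 cm / 80 = 0.0444, 20 degrees / 60 = 0.3333.

>>> send_rows(
  plan=[
    [[0, 0.0064, 0, 0, 0, 0.0417], [-0.0005, 0.0129, 0, 0, 0, 0.0833], [-0.0011, 0.0193, 0, 0, 0, 0.125], [-0.0021, 0.0256, 0, 0, 0, 0.1667], [-0.0034, 0.0319, 0, 0, 0, 0.2083], [-0.0049, 0.0381, 0, 0, 0, 0.25], [-0.0066, 0.0444, 0, 0, 0, 0.2917], [-0.0086, 0.0505, 0, 0, 0, 0.3333]],
  ],
)

```text
clock: 10.63
tool_pos: [0.5361, -0.1473, 0.0362]
orientation: [-179.9, 0.1, -115.1]
force: [4.1, 0.5, -1.5]
opening: 0.0007
gripper_force: 1.5
```

Scaled: 2.85 cm / 80 = 0.0356, 2.65 cm / 80 = 0.0331, 14 degrees / 60 = 0.2333.

>>> send_rows(
  plan=[
    [[0, 0.0064, 0, 0, 0, 0.0417], [-0.0005, 0.0129, 0, 0, 0, 0.0833], [-0.0013, 0.0193, 0, 0, 0, 0.125], [-0.0023, 0.025, 0, 0, 0, 0.1617], [-0.0031, 0.03, 0, 0, 0, 0.195], [-0.0039, 0.0331, 0, 0, 0, 0.2167], [-0.0044, 0.0356, 0, 0, 0, 0.2333], [-0.0044, 0.0356, 0, 0, 0, 0.2333]],
  ],
)

```text
clock: 11.3
tool_pos: [0.511, -0.1321, 0.0362]
orientation: [-179.9, 0.1, -129.0]
force: [2.3, -0.6, 0.1]
opening: 0.0007
gripper_force: 1.0
```

Scaled: -14 cm / 80 = -0.175, -11 cm / 80 = -0.1375.

>>> send_rows(
  plan=[
    [[0, -0.0063, 0, 0, 0, 0], [0, -0.0113, 0, 0, 0, 0], [0, -0.0113, -0.025, 0, 0, 0], [0, -0.0113, -0.0625, 0, 0, 0], [0, -0.0113, -0.1, 0, 0, 0], [0, -0.0113, -0.1375, 0, 0, 0], [0, -0.0113, -0.175, 0, 0, 0], [0, -0.0113, -0.175, 0, 0, 0]],
  ],
)

```text
clock: 11.97
tool_pos: [0.5204, -0.1388, 0.1819]
orientation: [-179.6, 0.2, -128.9]
force: [1.2, -0.2, 0.3]
opening: 0.0005
gripper_force: 0.0
```

```bash
python3 g.py .4905 .306 .17 10
```

```text
[-32.72, 30.28, 1.11, -0.49, -0.39, -138.92]
{'clock': np.float64(11.9667), 'tool_pos': array([ 0.5204, -0.1388,  0.1819]), 'orientation': array([-179.5861,    0.2451, -128.9214]), 'force': array([ 1.2232, -0.1847,  0.2653]), 'opening': np.float64(0.0005), 'joint_pos': array([  6.0195,   7.7701, -17.8244,   0.1324, -63.9395, -44.9994])}
```

```bash
python3 g.py .4905 .306 .17 -169.3
```

```text
[-32.72, 30.28, 1.11, -0.31, 0.38, 40.38]
{'clock': np.float64(11.9667), 'tool_pos': array([ 0.5204, -0.1388,  0.1819]), 'orientation': array([-179.5861,    0.2451, -128.9214]), 'force': array([ 1.2232, -0.1847,  0.2653]), 'opening': np.float64(0.0005), 'joint_pos': array([  6.0195,   7.7701, -17.8244,   0.1324, -63.9395, -44.9994])}
```

Scaled: -32.7 cm / 80 = -0.4088, 30.3 cm / 80 = 0.3788, 40.4 degrees / 60 = 0.6733.

>>> send_rows(
  plan=[
    [[-0.4088, 0.3788, 0, 0, 0, 0.6733], [-0.4088, 0.3788, 0, 0, 0, 0.6733], [-0.4088, 0.3788, 0, 0, 0, 0.6733], [-0.4088, 0.3788, 0, 0, 0, 0.6733], [-0.4088, 0.3788, 0, 0, 0, 0.6733], [-0.4088, 0.3788, 0, 0, 0, 0.6733], [-0.4088, 0.3788, 0, 0, 0, 0.6733], [-0.4088, 0.3788, 0.0125, 0, 0, 0.6733]],
  ],
  fingers=0.8,
)

```text
clock: 12.63
tool_pos: [0.4972, 0.1661, 0.1737]
orientation: [-180.0, 0.0, -169.6]
force: [1.8, -0.2, -0.3]
opening: 0.048
gripper_force: 0.0
```

```bash
python3 g.py .4905 .306 .12 -169.3
```

```text
[-1.87, 13.88, 5.37, -0.0, 0.0, -0.29]
{'clock': np.float64(12.6333), 'tool_pos': array([0.4972, 0.1661, 0.1737]), 'orientation': array([-1.799959e+02,  4.200000e-03, -1.695859e+02]), 'force': array([ 1.8124, -0.1587, -0.2791]), 'opening': np.float64(0.048), 'joint_pos': array([ 3.99402e+01,  7.06360e+00, -1.97373e+01,  6.30000e-03,
       -6.31975e+01, -1.19529e+02])}
```

Scaled: 13.9 cm / 80 = 0.1738, 5.4 cm / 80 = 0.0675.

>>> send_rows(
  plan=[
    [[-0.0238, 0.1738, 0.0375, 0, 0, 0], [-0.0238, 0.1738, 0.0375, 0, 0, 0], [-0.0238, 0.1738, 0.05, 0, 0, 0], [-0.0238, 0.1738, 0.0675, 0, 0, 0], [-0.0238, 0.1738, 0.0675, 0, 0, 0], [-0.0238, 0.1738, 0.0675, 0, 0, 0]],
  ],
)

```text
clock: 13.13
tool_pos: [0.4895, 0.3047, 0.1173]
orientation: [-179.8, -0.2, -169.3]
force: [1.0, -0.5, 0.2]
opening: 0.0702
gripper_force: 0.0
```

```bash
python3 g.py .4905 .306 .024 -169.3
python3 - <<'E'
from h import *
from plant import ctrl
s=ctrl.snapshot("side");crop(s,90,240,150,110,5,"pics/s3.png")
for P in([.4905,.306,.078],[.4905,.306,.147]):print((proj(s,P)-[90,240])*5+2)
E
```

```text
[-0.15, 0.13, 9.33, -0.16, -0.21, 0.02]
{'clock': np.float64(13.1333), 'tool_pos': array([0.4895, 0.3047, 0.1173]), 'orientation': array([-179.8398,   -0.206 , -169.2755]), 'force': array([ 1.0192, -0.5487,  0.2022]), 'opening': np.float64(0.0702), 'joint_pos': array([ 5.132090e+01,  1.493340e+01, -1.764050e+01, -1.460000e-02,
       -5.768660e+01, -1.305882e+02])}
[311.40531084 329.1052108 ]
[268.3574405  157.27622512]
```

View pics/s3.png

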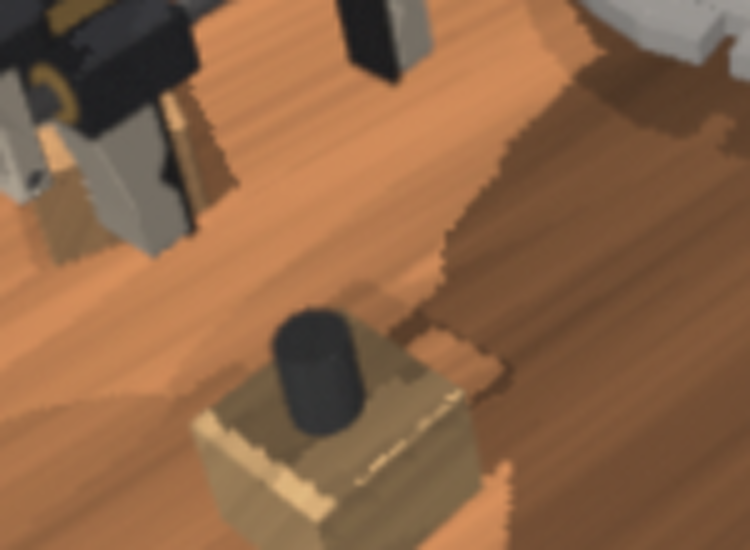

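The pin head top is at (315,338). The open fingertips at (155,250) and (395,80) straddle it evenly and confirm the 28 mm offset. I'll descend and grip.

Scaled: 9.1 cm / 80 = 0.1138, 8.5 cm / 80 = 0.1063.

>>> send_rows(
  plan=[
    [[-0.0013, 0.0013, 0.0313, 0, 0, 0], [-0.0013, 0.0013, 0.0625, 0, 0, 0], [-0.0013, 0.0013, 0.0875, 0, 0, 0], [-0.0013, 0.0013, 0.1063, 0, 0, 0], [-0.0013, 0.0013, 0.1138, 0, 0, 0], [-0.0013, 0.0013, 0.1138, 0, 0, 0], [-0.0013, 0.0013, 0.1138, 0, 0, 0]],
  ],
)

```text
clock: 13.77
tool_pos: [0.492, 0.3056, 0.0295]
orientation: [180.0, 0.1, -169.4]
force: [0.2, -0.2, 0.8]
opening: 0.07
gripper_force: 0.0
```

>>> send_rows(
  plan=[
    [[0, 0, 0, 0, 0, 0], [0, 0, 0, 0, 0, 0], [0, 0, 0, 0, 0, 0], [0, 0, 0, 0, 0, 0], [0, 0, 0, 0, 0, 0], [0, 0, 0, 0, 0, 0], [0, 0, 0, 0, 0, 0], [0, 0, 0, 0, 0, 0]],
  ],
  fingers=0,
)

```text
clock: 14.43
tool_pos: [0.4917, 0.3069, 0.0288]
orientation: [179.9, 0.1, -169.4]
force: [-1.0, 5.3, -0.4]
opening: 0.0222
gripper_force: 28.7
```

```bash
python3 g.py .4905 .306 .12 -169.3
```

```text
[0.12, -0.05, -9.12, 0.08, 0.07, -0.07]
{'clock': np.float64(14.4333), 'tool_pos': array([0.4917, 0.3069, 0.0288]), 'orientation': array([ 1.799248e+02,  7.320000e-02, -1.693714e+02]), 'force': array([-1.0155,  5.2628, -0.3878]), 'opening': np.float64(0.0222), 'joint_pos': array([ 5.128920e+01,  2.052790e+01, -2.315740e+01, -1.290000e-02,
       -4.621020e+01, -1.306516e+02])}
```

Gripped, with a 22 mm opening and 28.7 N. Lifting now.

Scaled: -12 cm / 80 = -0.15, -11.5 cm / 80 = -0.1438.

>>> send_rows(
  plan=[
    [[0, 0, -0.025, 0, 0, 0], [0, 0, -0.0563, 0, 0, 0], [0, 0, -0.0875, 0, 0, 0], [0, 0, -0.1188, 0, 0, 0], [0, 0, -0.1438, 0, 0, 0], [0, 0, -0.15, 0, 0, 0]],
  ],
)

```text
clock: 14.93
tool_pos: [0.4926, 0.307, 0.1522]
orientation: [179.9, 0.2, -169.4]
force: [0.5, 0.0, -0.3]
opening: 0.022
gripper_force: 29.9
```

```bash
python3 g.py .4385 -.0683 .145 -169.3
```

```text
[12.26, -35.89, 0.57, 0.14, 0.25, -0.05]
{'clock': np.float64(14.9333), 'tool_pos': array([0.4926, 0.307 , 0.1522]), 'orientation': array([ 179.8578,    0.2499, -169.3535]), 'force': array([ 0.4986,  0.0044, -0.3011]), 'opening': np.float64(0.022), 'joint_pos': array([ 5.126750e+01,  1.318530e+01, -1.506410e+01,  6.230000e-02,
       -6.146840e+01, -1.306503e+02])}
```

Scaled: -35.9 cm / 80 = -0.4488, 12.3 cm / 80 = 0.1538.

>>> send_rows(
  plan=[
    [[0.1538, -0.4488, 0.0063, 0, 0, 0], [0.1538, -0.4488, 0.0063, 0, 0, 0], [0.1538, -0.4488, 0.0063, 0, 0, 0], [0.1538, -0.4488, 0.0063, 0, 0, 0], [0.1538, -0.4488, 0.0063, 0, 0, 0], [0.1538, -0.4488, 0.0063, 0, 0, 0], [0.1538, -0.4488, 0.0063, 0, 0, 0], [0.1538, -0.4488, 0.0063, 0, 0, 0]],
  ],
)

```text
clock: 15.6
tool_pos: [0.4419, -0.0257, 0.1436]
orientation: [180.0, -0.0, -169.4]
force: [1.5, -1.0, -1.1]
opening: 0.0224
gripper_force: 29.9
```

```bash
python3 g.py .4385 -.0683 .140 -169.3
```

```text
[1.12, -4.12, 0.36, 0.01, -0.02, -0.05]
{'clock': np.float64(15.6), 'tool_pos': array([ 0.4419, -0.0257,  0.1436]), 'orientation': array([ 1.799927e+02, -2.460000e-02, -1.693518e+02]), 'force': array([ 1.4948, -0.9511, -1.1374]), 'opening': np.float64(0.0224), 'joint_pos': array([ 2.233650e+01,  4.455000e-01, -3.124820e+01, -1.430000e-02,
       -5.832890e+01, -1.016808e+02])}
```

Scaled: -4.1 cm / 80 = -0.0513, 1.5 cm / 80 = 0.0188.

>>> send_rows(
  plan=[
    [[0.0138, -0.0513, 0.0125, 0, 0, 0], [0.0138, -0.0513, 0.0188, 0, 0, 0], [0.0138, -0.0513, 0.0188, 0, 0, 0], [0.0138, -0.0513, 0.0188, 0, 0, 0], [0.0138, -0.0513, 0.0188, 0, 0, 0]],
  ],
)

```text
clock: 16.02
tool_pos: [0.4402, -0.0656, 0.1291]
orientation: [-180.0, -0.0, -169.3]
force: [-0.0, 0.1, -0.8]
opening: 0.0223
gripper_force: 29.9
```

```bash
python3 g.py .4385 -.0683 .125 -169.3
python3 - <<'E'
from h import *
from plant import ctrl
o=ctrl.get_obs()
s=ctrl.snapshot("side");t=ctrl.snapshot("top")
crop(s,285,165,80,100,5,"a.png");crop(t,240,185,80,100,5,"b.png")
a=np.hstack([cv2.imread("a.png"),cv2.imread("b.png")]);cv2.imwrite("pics/m.png",a)
pickle.dump({"top":t,"side":s},open("d1.pkl","wb"))
x,y,z=o["tool_pos"]
f=lambda P:(proj(s,P)-[285,165])*5+2
print("foot",f([x,y,z-.025]),"headbottom",f([x,y,z+.017]),"mouth top-est",f([.4393,-.0682,.082]))
E
```

```text
[0.22, -0.24, 0.41, -0.0, -0.0, -0.04]
{'clock': np.float64(16.0167), 'tool_pos': array([ 0.4402, -0.0656,  0.1291]), 'orientation': array([-1.799976e+02, -4.700000e-03, -1.693448e+02]), 'force': array([-0.0015,  0.0728, -0.7999]), 'opening': np.float64(0.0223), 'joint_pos': array([ 1.70581e+01,  1.56250e+00, -3.22436e+01,  2.20000e-03,
       -5.61988e+01, -9.64041e+01])}
foot [209.61687903 211.36201068] headbottom [217.66097247 120.22924586] mouth top-est [211.07187595 255.41930726]
```

View pics/m.png

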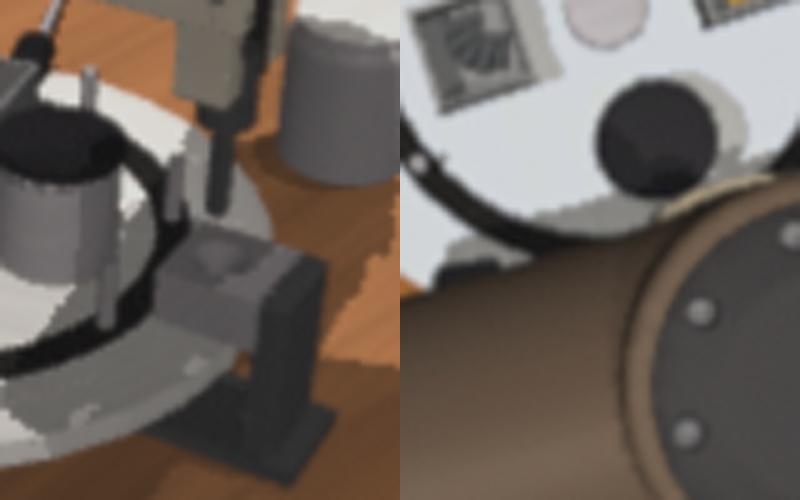

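The side half shows the pin's foot at (217,212) directly above the mouth at (221,258), within about 1 mm of my estimate once the common bias is removed. In the top half the lid is at (657,140), approaching the bracket. I'll lower it in small steps.

Scaled: 2.2 cm / 80 = 0.0275, 2.1 cm / 80 = 0.0263.

>>> send_rows(
  plan=[
    [[0.0025, -0.0031, 0, 0, 0, 0], [0.0025, -0.0031, 0.0075, 0, 0, 0], [0.0025, -0.0031, 0.015, 0, 0, 0], [0.0025, -0.0031, 0.02, 0, 0, 0], [0.0025, -0.0031, 0.0238, 0, 0, 0], [0.0025, -0.0031, 0.0263, 0, 0, 0], [0.0025, -0.0031, 0.0275, 0, 0, 0]],
  ],
)

```text
clock: 16.7
tool_pos: [0.4382, -0.0691, 0.1066]
orientation: [-180.0, -0.0, -169.4]
force: [-0.1, 0.4, -0.9]
opening: 0.0221
gripper_force: 29.9
```

Scaled: 0.5 cm / 80 = 0.0063, 0.4 cm / 80 = 0.005.

>>> send_rows(
  plan=[
    [[0, 0, 0.0013, 0, 0, 0], [0, 0, 0.0031, 0, 0, 0], [0, 0, 0.005, 0, 0, 0], [0, 0, 0.0063, 0, 0, 0], [0, 0, 0.0063, 0, 0, 0]],
  ],
)

```text
clock: 17.12
tool_pos: [0.4385, -0.0692, 0.102]
orientation: [-180.0, 0.0, -169.4]
force: [0.8, -0.6, -0.8]
opening: 0.0223
gripper_force: 29.8
```

```bash
python3 g.py .4385 -.0683 .079 -169.3
```

```text
[-0.02, 0.09, 2.3, -0.01, 0.0, -0.08]
{'clock': np.float64(17.1167), 'tool_pos': array([ 0.4385, -0.0692,  0.102 ]), 'orientation': array([-1.799887e+02,  3.300000e-03, -1.693833e+02]), 'force': array([ 0.8452, -0.624 , -0.8015]), 'opening': np.float64(0.0223), 'joint_pos': array([ 1.66430e+01,  3.24390e+00, -3.45841e+01,  1.47000e-02,
       -5.21699e+01, -9.60354e+01])}
```

>>> send_rows(
  plan=[
    [[0, 0.0006, 0.0013, 0, 0, 0], [0, 0.0006, 0.0031, 0, 0, 0], [0, 0.0006, 0.005, 0, 0, 0], [0, 0.0006, 0.005, 0, 0, 0]],
  ],
)

```text
clock: 17.45
tool_pos: [0.4384, -0.0688, 0.098]
orientation: [-180.0, -0.0, -169.4]
force: [1.2, -4.1, -0.3]
opening: 0.0225
gripper_force: 29.8
```

Scaled: 0.4 cm / 80 = 0.005, 0.25 cm / 80 = 0.0031.

>>> send_rows(
  plan=[
    [[0, 0, 0.0013, 0, 0, 0], [0, 0, 0.0031, 0, 0, 0], [0, 0, 0.005, 0, 0, 0], [0, 0, 0.005, 0, 0, 0]],
  ],
)

```text
clock: 17.78
tool_pos: [0.4382, -0.0687, 0.0938]
orientation: [-180.0, -0.0, -169.4]
force: [2.0, -3.5, 0.5]
opening: 0.0223
gripper_force: 29.8
```

Scaled: 0.6 cm / 80 = 0.0075, 0.5 cm / 80 = 0.0063.

>>> send_rows(
  plan=[
    [[-0.0004, -0.0009, 0.0013, 0, 0, 0], [-0.0004, -0.0009, 0.0038, 0, 0, 0], [-0.0004, -0.0009, 0.0063, 0, 0, 0], [-0.0004, -0.0009, 0.0075, 0, 0, 0], [-0.0004, -0.0009, 0.0075, 0, 0, 0]],
  ],
)

```text
clock: 18.2
tool_pos: [0.4384, -0.0691, 0.0876]
orientation: [180.0, -0.0, -169.4]
force: [1.2, -1.7, -2.7]
opening: 0.0226
gripper_force: 29.8
```

Scaled: 0.8 cm / 80 = 0.01, 0.6 cm / 80 = 0.0075.

>>> send_rows(
  plan=[
    [[0, 0, 0.0025, 0, 0, 0], [0, 0, 0.005, 0, 0, 0], [0, 0, 0.0075, 0, 0, 0], [0, 0, 0.01, 0, 0, 0], [0, 0, 0.01, 0, 0, 0]],
  ],
)

```text
clock: 18.62
tool_pos: [0.4384, -0.0692, 0.0796]
orientation: [180.0, -0.0, -169.4]
force: [0.5, -1.1, -1.2]
opening: 0.0223
gripper_force: 29.8
```

The pin is in the bore. Releasing it and backing up.

>>> send_rows(
  plan=[
    [[0, 0, 0, 0, 0, 0], [0, 0, 0, 0, 0, 0], [0, 0, 0, 0, 0, 0], [0, 0, 0, 0, 0, 0], [0, 0, 0, 0, 0, 0], [0, 0, -0.025, 0, 0, 0], [0, 0, -0.0625, 0, 0, 0], [0, 0, -0.0875, 0, 0, 0]],
  ],
  fingers=0.6,
)

```text
clock: 19.28
tool_pos: [0.4391, -0.0693, 0.1519]
orientation: [-180.0, 0.0, -169.4]
force: [2.2, 0.3, 0.6]
opening: 0.0527
gripper_force: 0.0
```

Run:
```python
from h import *
c=np.array([.5855,-.0405]);a=np.radians(-125)
import subprocess
p=c+.1175*np.array([np.cos(a),np.sin(a)]);print(p)
print(subprocess.run(["python3","g.py",str(p[0]),str(p[1]),".15","-125"],capture_output=True,text=True).stdout)
d=pickle.load(open("d1.pkl","rb"));t=d["top"]
l=hit(t,240+(257.5)/5-.5,185+140.5/5-.5,.11);print("can",l,np.degrees(np.arctan2(*(l-c)[::-1])))
```

```text
[ 0.51810477 -0.13675037]
[-6.52, -8.09, 0.2, -0.04, 0.02, -44.36]
{'clock': np.float64(19.2833), 'tool_pos': array([ 0.4391, -0.0693,  0.1519]), 'orientation': array([-1.799730e+02,  3.240000e-02, -1.693623e+02]), 'force': array([2.2117, 0.2685, 0.5918]), 'opening': np.float64(0.0527), 'joint_pos': array([ 1.66224e+01,  1.17100e-01, -3.04007e+01,  3.51000e-02,
       -5.94529e+01, -9.60025e+01])}

can [ 0.51917201 -0.06189649] -162.12101605361104
```

Scaled: -8.2 cm / 80 = -0.1025, -6.6 cm / 80 = -0.0825, -45 degrees / 60 = -0.75.

>>> send_rows(
  plan=[
    [[-0.0825, -0.1025, 0.0025, 0, 0, -0.75], [-0.0825, -0.1025, 0.0025, 0, 0, -0.75], [-0.0825, -0.1025, 0.0025, 0, 0, -0.75], [-0.0825, -0.1025, 0.0025, 0, 0, -0.75], [-0.0825, -0.1025, 0.0025, 0, 0, -0.75], [-0.0825, -0.1025, 0.0025, 0, 0, -0.75], [-0.0825, -0.1025, 0.0025, 0, 0, -0.75], [-0.0825, -0.1025, 0.0025, 0, 0, -0.75]],
  ],
  fingers=0,
)

```text
clock: 19.95
tool_pos: [0.5186, -0.1378, 0.1479]
orientation: [180.0, -0.0, -124.3]
force: [0.4, 0.5, 1.3]
opening: 0.0053
gripper_force: 0.0
```

```bash
python3 p.py; python3 g.py 0.5189 -0.1373 .042 -124.5
```

```text
r 0.11801970250552464 ang -124.5028289346838 z 0.14791975523627016 rpy [ 1.79983738e+02 -6.67142843e-03 -1.24251850e+02] F [0.42653951 0.52182246 1.33943655] t 19.95
[-0.05, 0.0, 10.59, 0.02, -0.01, 0.25]
{'clock': np.float64(19.95), 'tool_pos': array([ 0.5186, -0.1378,  0.1479]), 'orientation': array([ 1.799837e+02, -6.700000e-03, -1.242519e+02]), 'force': array([0.4265, 0.5218, 1.3394]), 'opening': np.float64(0.0053), 'joint_pos': array([ 6.06200e+00,  9.51130e+00, -2.03818e+01, -6.30000e-03,
       -6.01236e+01, -4.03107e+01])}
```

Scaled: 10.6 cm / 80 = 0.1325, 10 cm / 80 = 0.125.

>>> send_rows(
  plan=[
    [[0, 0, 0.0375, 0, 0, 0], [0, 0, 0.075, 0, 0, 0], [0, 0, 0.1063, 0, 0, 0], [0, 0, 0.125, 0, 0, 0], [0, 0, 0.1325, 0, 0, 0], [0, 0, 0.1325, 0, 0, 0], [0, 0, 0.1325, 0, 0, 0]],
  ],
)

```text
clock: 20.53
tool_pos: [0.5192, -0.1377, 0.0426]
orientation: [-180.0, -0.0, -124.4]
force: [0.8, 0.8, -0.5]
opening: 0.0003
gripper_force: 0.0
```

Scaled: 1.4 cm / 80 = 0.0175, 1.25 cm / 80 = 0.0156, 7 degrees / 60 = 0.1167.

>>> send_rows(
  plan=[
    [[0, 0.0025, 0, 0, 0, 0.0167], [0, 0.005, 0, 0, 0, 0.0333], [-0.0001, 0.0075, 0, 0, 0, 0.05], [-0.0003, 0.01, 0, 0, 0, 0.0667], [-0.0004, 0.0119, 0, 0, 0, 0.08], [-0.0005, 0.0138, 0, 0, 0, 0.0917], [-0.0006, 0.0156, 0, 0, 0, 0.1033], [-0.0009, 0.0175, 0, 0, 0, 0.1167]],
  ],
)

```text
clock: 21.2
tool_pos: [0.5081, -0.1293, 0.0425]
orientation: [-179.9, 0.0, -131.4]
force: [2.1, -3.4, 0.8]
opening: 0.0005
gripper_force: 1.7
```

```bash
python3 p.py
```

```text
r 0.11779025526555549 ang -131.06253181156657 z 0.0424781993327615 rpy [-1.79932461e+02  2.89768881e-02 -1.31433406e+02] F [ 2.13680172 -3.42364075  0.80126501] t 21.2
```

Scaled: 0.6 cm / 80 = 0.0075, 0.5 cm / 80 = 0.0063, 3 degrees / 60 = 0.05.

>>> send_rows(
  plan=[
    [[0, 0.0013, 0, 0, 0, 0.0083], [0, 0.0025, 0, 0, 0, 0.0167], [-0.0001, 0.0038, 0, 0, 0, 0.025], [-0.0001, 0.005, 0, 0, 0, 0.0333], [-0.0003, 0.0063, 0, 0, 0, 0.0417], [-0.0003, 0.0075, 0, 0, 0, 0.05]],
  ],
)

```text
clock: 21.7
tool_pos: [0.5033, -0.125, 0.0422]
orientation: [-180.0, 0.0, -134.4]
force: [2.4, -3.5, 3.0]
opening: 0.0003
gripper_force: 1.7
```

Scaled: 0.32 cm / 80 = 0.004, 0.24 cm / 80 = 0.003, 1.6 degrees / 60 = 0.0267.

>>> send_rows(
  plan=[
    [[0, 0.001, 0, 0, 0, 0.0067], [0, 0.002, 0, 0, 0, 0.0133], [0, 0.003, 0, 0, 0, 0.02], [-0.0001, 0.004, 0, 0, 0, 0.0267]],
  ],
)

```text
clock: 22.03
tool_pos: [0.5009, -0.1226, 0.0421]
orientation: [180.0, 0.0, -136.0]
force: [1.9, -2.3, 1.9]
opening: 0.0005
gripper_force: 1.4
```

Scaled: 0.24 cm / 80 = 0.003, 0.16 cm / 80 = 0.002, 1.2 degrees / 60 = 0.02.

>>> send_rows(
  plan=[
    [[0, 0.001, 0, 0, 0, 0.0067], [0, 0.002, 0, 0, 0, 0.0133], [0, 0.003, 0, 0, 0, 0.02]],
  ],
)

```text
clock: 22.28
tool_pos: [0.4991, -0.1209, 0.042]
orientation: [180.0, -0.0, -137.2]
force: [1.7, -1.1, 1.3]
opening: 0.0005
gripper_force: 1.2
```

Scaled: 0.24 cm / 80 = 0.003, 0.16 cm / 80 = 0.002, 1.2 degrees / 60 = 0.02.

>>> send_rows(
  plan=[
    [[0, 0.001, 0, 0, 0, 0.0067], [0, 0.002, 0, 0, 0, 0.0133], [0, 0.003, 0, 0, 0, 0.02]],
  ],
)

```text
clock: 22.53
tool_pos: [0.4975, -0.1192, 0.042]
orientation: [180.0, -0.0, -138.4]
force: [3.4, -2.6, 2.1]
opening: 0.0006
gripper_force: 1.3
```

Scaled: 0.24 cm / 80 = 0.003, 0.16 cm / 80 = 0.002, 1.2 degrees / 60 = 0.02.

>>> send_rows(
  plan=[
    [[0, 0.001, 0, 0, 0, 0.0067], [0, 0.002, 0, 0, 0, 0.0133], [0, 0.003, 0, 0, 0, 0.02]],
  ],
)

```text
clock: 22.78
tool_pos: [0.496, -0.1174, 0.042]
orientation: [180.0, -0.0, -139.6]
force: [1.8, -2.1, 2.3]
opening: 0.0004
gripper_force: 1.8
```

```bash
cat > pin.py <<'E'
from h import *
from plant import ctrl
s=ctrl.snapshot("side");g=s["img"].mean(2)
for z in(.124,.114,.092,.082):print(z,proj(s,[.438,-.069,z]).round(1))
u=int(round(proj(s,[.438,-.069,.1])[0]))+2
for v in range(186,224):print(v,g[v,u-8:u+9:2].astype(int))
E
python3 p.py;python3 pin.py
```

```text
r 0.11801690390528836 ang -139.32235484428986 z 0.04204967717531796 rpy [ 1.79999963e+02 -5.04437553e-03 -1.39622228e+02] F [ 1.79375456 -2.06241954  2.34052687] t 22.7833
0.124 [329.2 198.1]
0.114 [328.8 202.4]
0.092 [327.9 211.7]
0.082 [327.6 215.8]
186 [115 115 116 115 116 115 116 116 111]
187 [115 115 116 115 116 115 116 115 105]
188 [116 116 115 116 115 116 115 116 107]
189 [116 116 115 116 115 116 115 116 113]
190 [115 116 115 115 115 115 116 116 115]
191 [116 115 115 115 116 115 116 115 115]
192 [115 115 115 115 114 114 115 114 114]
193 [113 109 110 111 102 103 104 106 105]
194 [111 110 117 121  81  77  77  67  67]
195 [112 112 122 130  97  69  66  54  55]
196 [112 113 121 130 120  71  66  56  55]
197 [113 114 122 132 128  87  67  65  56]
198 [114 114 123 130 127 115  70  67  57]
199 [113 114 123 121 109 119  76  71  59]
200 [113 114  89  65  60  75  78  71  71]
201 [103 103  51  40  40  45  53  71  75]
202 [88 73 41 39 38 40 41 63 75]
203 [89 67 40 39 40 39 40 60 73]
204 [97 66 41 39 41 40 42 67 75]
205 [79 57 41 44 46 46 45 77 77]
206 [66 54 41 46 46 46 47 95 82]
207 [ 56  47  43  45  47  46  47 108  98]
208 [ 48  42  42  45  47  47  48 112 116]
209 [ 40  39  42  45  47  46  49 124 117]
210 [ 33  39  42  46  47  46  50 126 117]
211 [ 38  39  43  46  47  46  53 124 120]
212 [ 58  40  44  46  48  46  49 108 118]
213 [ 82  40  43  46  47  46  48  95 104]
214 [72 40 43 46 47 44 52 95 97]
215 [70 40 45 47 47 45 57 95 96]
216 [71 43 44 47 46 45 58 95 96]
217 [73 54 46 47 46 45 65 96 99]
218 [75 66 51 48 47 50 75 96 98]
219 [74 74 62 54 52 65 75 83 97]
220 [75 75 74 72 71 74 74 79 96]
221 [81 77 75 74 75 74 75 94 94]
222 [82 84 80 75 76 77 79 95 89]
223 [84 85 82 82 79 88 94 96 80]
```

The pin head now spans side-image rows 200–219, which matches a fully dropped head (bottom at 0.082) rather than one standing 10 mm up. I'll confirm by feeling for the stop.

Scaled: 0.2 cm / 80 = 0.0025, 0.16 cm / 80 = 0.002, 1 degrees / 60 = 0.0167.

>>> send_rows(
  plan=[
    [[0, 0.001, 0, 0, 0, 0.0067], [0, 0.002, 0, 0, 0, 0.0133], [0, 0.0025, 0, 0, 0, 0.0167]],
  ],
)

```text
clock: 23.08
tool_pos: [0.4951, -0.1162, 0.0422]
orientation: [-180.0, 0.0, -140.6]
force: [3.5, -6.0, 1.0]
opening: 0.0001
gripper_force: 3.3
```

```bash
python3 p.py
```

```text
r 0.11795016391388809 ang -140.06798191262814 z 0.04223733168425165 rpy [-1.79958464e+02  6.31453198e-03 -1.40610461e+02] F [ 3.47147755 -6.02203681  1.04422928] t 23.0833
```

Scaled: 0.13 cm / 80 = 0.0016, 0.07 cm / 80 = 0.0009, 0.6 degrees / 60 = 0.01.

>>> send_rows(
  plan=[
    [[0, 0.0009, 0, 0, 0, 0.005], [0, 0.0016, 0, 0, 0, 0.01], [0, 0.0016, 0, 0, 0, 0.01]],
  ],
)

```text
clock: 23.33
tool_pos: [0.4945, -0.1155, 0.0423]
orientation: [-179.9, 0.0, -141.2]
force: [4.2, -7.0, 0.9]
opening: 0.0006
gripper_force: 4.2
```

Scaled: -15 cm / 80 = -0.1875, -12 cm / 80 = -0.15.

>>> send_rows(
  plan=[
    [[0, -0.005, 0, 0, 0, 0], [0, -0.0125, 0, 0, 0, 0], [0, -0.0188, 0, 0, 0, 0], [0, -0.0188, -0.025, 0, 0, 0], [0, -0.0188, -0.0625, 0, 0, 0], [0, -0.0188, -0.1, 0, 0, 0], [0, -0.0188, -0.15, 0, 0, 0], [0, -0.0188, -0.1875, 0, 0, 0]],
  ],
)

```text
clock: 24.0
tool_pos: [0.5033, -0.1268, 0.1945]
orientation: [-180.0, 0.0, -141.2]
force: [0.9, 0.3, 0.3]
opening: 0.0007
gripper_force: 0.0
```

```bash
python3 p.py; python3 g.py .52 -.25 .22 -140
```

```text
r 0.11914478736340131 ang -133.61020882063278 z 0.19445720201476546 rpy [-1.79997082e+02  1.61812811e-02 -1.41190524e+02] F [0.87546594 0.33902459 0.30152499] t 24.0
[6.42, -10.65, -2.56, -0.0, 0.02, -1.19]
{'clock': np.float64(24.0), 'tool_pos': array([ 0.5033, -0.1268,  0.1945]), 'orientation': array([-1.799971e+02,  1.620000e-02, -1.411905e+02]), 'force': array([0.8755, 0.339 , 0.3015]), 'opening': np.float64(0.0007), 'joint_pos': array([ 7.54500e+00,  5.65430e+00, -1.85206e+01, -6.50000e-03,
       -6.58098e+01, -5.87329e+01])}
```

Scaled: -20 cm / 80 = -0.25, 6 cm / 80 = 0.075.

>>> send_rows(
  plan=[
    [[0.075, -0.25, -0.0625, 0, 0, 0], [0.075, -0.25, -0.0625, 0, 0, 0], [0.075, -0.25, -0.0625, 0, 0, 0], [0.075, -0.25, -0.0625, 0, 0, 0], [0.075, -0.25, -0.0625, 0, 0, 0], [0.075, -0.25, -0.0625, 0, 0, 0], [0.075, -0.25, -0.0625, 0, 0, 0], [0.075, -0.25, -0.0625, 0, 0, 0]],
  ],
)

```text
clock: 24.67
tool_pos: [0.5814, -0.3203, 0.2406]
orientation: [179.9, -0.0, -141.3]
force: [-0.0, 0.5, -0.2]
opening: 0.0004
gripper_force: 0.0
```

Run:
```python
from h import *
from plant import ctrl
print(ctrl.get_obs()["tool_pos"])
s=ctrl.snapshot("top");c=np.array([.5855,-.0405]);ang=lambda p:np.degrees(np.arctan2(*(p-c)[::-1]))
d=s["img"].max(2)<75
d=cv2.morphologyEx(d.astype(np.uint8),cv2.MORPH_OPEN,np.ones((3,3)))
n,_,st,ce=cv2.connectedComponentsWithStats(d)
for i in range(1,n):
  if 15<st[i,4]<1500 and 200<ce[i][0]<350 and 120<ce[i][1]<290:
    print(st[i],ce[i],[(hit(s,*ce[i],z).round(4),round(ang(hit(s,*ce[i],z)),1)) for z in(.11,.114,.124)])
s=ctrl.snapshot("side");g=s["img"].max(2);print((g[196:224,316:344:2]<60).astype(int))
```

```text
[ 0.58135383 -0.3202852   0.24061559]
[258 138  33   9 142] [273.62676056 140.76760563] [(array([ 0.6869, -0.0198]), np.float64(11.6)), (array([ 0.686 , -0.0196]), np.float64(11.7)), (array([ 0.6838, -0.0193]), np.float64(12.2))]
[293 140  28  22 147] [307.78231293 149.18367347] [(array([ 0.6683, -0.1002]), np.float64(-35.8)), (array([ 0.6675, -0.0997]), np.float64(-35.8)), (array([ 0.6655, -0.0985]), np.float64(-36.0))]
[234 146  21  26 139] [243.11510791 157.78417266] [(array([0.6451, 0.0509]), np.float64(56.9)), (array([0.6444, 0.0508]), np.float64(57.2)), (array([0.6426, 0.0504]), np.float64(57.9))]
[230 176   9  33 150] [233.49333333 192.06      ] [(array([0.5644, 0.0715]), np.float64(100.7)), (array([0.564 , 0.0712]), np.float64(100.9)), (array([0.5631, 0.0706]), np.float64(101.4))]
[275 203  23  22 410] [286.02195122 213.54390244] [(array([ 0.5168, -0.0504]), np.float64(-171.8)), (array([ 0.5166, -0.0502]), np.float64(-172.0)), (array([ 0.5162, -0.0495]), np.float64(-172.6))]
[239 213  28  22 155] [252.00645161 224.27741935] [(array([0.4909, 0.0273]), np.float64(144.4)), (arra
[... 453 characters left out ...]
 0 0 0 0 0 0 0 0]
 [1 0 0 0 0 0 0 0 0 0 0 0 0 0]
 [1 0 0 0 0 0 0 0 0 0 0 0 0 0]
 [1 0 0 0 0 1 0 0 0 0 0 0 0 0]
 [1 0 0 0 0 1 1 0 0 1 0 0 0 0]
 [1 0 0 0 0 1 1 1 1 1 0 0 0 0]
 [1 0 0 0 0 1 1 1 1 1 0 0 0 0]
 [0 0 0 0 0 1 1 1 1 1 0 0 0 0]
 [0 0 0 0 1 1 1 1 1 1 0 0 0 0]
 [0 0 0 1 1 1 1 1 1 0 0 0 0 0]
 [0 0 0 1 1 1 1 1 1 0 0 0 0 0]
 [0 0 0 0 1 1 1 1 1 1 0 0 0 0]
 [0 0 0 0 1 1 1 1 1 1 0 0 0 0]
 [0 1 0 0 1 1 1 1 1 1 0 0 0 0]
 [1 0 0 0 1 1 1 1 1 0 0 0 0 0]
 [1 0 0 0 1 1 1 1 1 0 0 0 0 0]
 [1 0 0 0 0 1 1 1 1 0 0 0 0 0]
 [0 0 0 0 0 0 0 1 0 0 0 0 0 0]
 [0 0 0 0 0 0 0 0 0 0 0 0 0 0]
 [0 0 0 0 0 0 0 0 0 0 0 0 0 0]
 [0 0 0 0 0 0 0 0 0 0 0 0 0 0]
 [0 0 0 0 0 0 0 0 0 0 0 0 0 0]
 [0 0 0 0 0 0 0 0 0 0 0 0 0 0]]
```

The lid is 2.5° (about 3 mm) from the bracket line. The pin head is at full width right down to the block, with no shank showing. The arm is clear, so I'm handing in.

```bash
python3 -c "
from plant import ctrl
print(ctrl.close_job())"
```

```text
the job is handed in; nothing more can be done
None
```

I handed the job in at about 25 s of the 72 s; no verdict was returned. The canister measured about 3 mm off the bracket centre line, the pin's head looked fully down in the side picture, the highest push I read was about 8 N, and the arm is clear of everything.

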